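# Clamp a pencil tin in the labelling jig

## Task

Lay the flat pencil tin lid up in the grey jig, lengthwise and centred between the moving jaw and the end stop, and let go of it. Then reach down through the round hole of the guard and turn the sunken knob clockwise until the jaw has pushed the tin against the end stop and clamps it snugly, at about 10 N: under 6 N is loose and over 16 N dents the tin. Do not lean on the guard, leave the other things where they are, and let go of the knob when done.

Things in the scene. Friction and masses are not known exactly. Their poses are not given: they have to be found in the camera images.
- tin: flat closed pencil tin of bare metal, a rounded box 140 mm long (its x) by 56 mm wide (its y) by 24 mm high, 0.14 to 0.28 kg, loose, starting on the table to the robot's right. Origin: centre of its underside; z up. Its two ends are the same.
- jig: the fixed clamping jig: a bed plate 140 mm (x) by 340 mm (y, from -140 to +200 mm), its top 10 mm above the table. Origin: on the table below the bed; z up. Along its y: fixed end stop, bay for the tin, moving jaw, and at y = 60 to 200 mm the gearbox block, 140 x 140 mm, top at z = 35 mm, with the knob and the guard above it.
- bay (a point): point on the bed's top at jig x = 0, y = -30 mm, axes as the jig's. The tin's length lies along y, centred on x = 0, between the jaw (+y) and the end stop (-y), a fixed steel block 90 mm wide (x), 24 mm thick and 26 mm high. The stop's face towards the jaw lies somewhere from y = -99 to -109 mm in the jig's frame: where exactly differs each time and is not measured.
- guard: the fixed guard: a steel plate 140 x 140 x 6 mm on four 10 mm corner posts (at +-62 mm), its top 86 mm above the table and its underside 80 mm, with a round through hole of 100 mm diameter centred on the knob's axis. Origin: at table level on the knob's axis (jig x = 0, y = 130 mm). The robot must not press on it with more than 15 N.
- knob_grip (a point): point on the knob's vertical axis, 60 mm above the table, at the height to grip. The knob is a black bar 46 mm long (this point's x), 14 mm thick (its y), from z = 43 to 73 mm above the table, so its top is 13 mm below the guard's top; below it are a 20 mm shaft and the gearbox top at 35 mm. It may be turned in one or several grasps and stays where it is left.
- knob (a joint): angle of the knob in rad, 0 to 2.7, growing clockwise seen from above; starts at 0 to 0.3, its bar along the jig's x at 0. Each rad drives the jaw 10 mm towards the end stop. Turning takes about 0.18 N m of friction plus 0.010 N m per newton of jaw force on the tin (so 0.28 N m at 10 N); friction holds the clamp when let go. Sliding the tin along the bed takes 1 to 3 N.
- jaw: the moving jaw, a steel plate 80 mm wide (x), 8 mm thick (y) and 26 mm high, its origin at its centre, 26 mm above the table. It is sprung: once the tin sits against the end stop, each further mm of drive adds 5 N.
- jaw_face (a point): centre of the jaw's face towards the tin: jig y = 52 mm with the knob at 0, 10 mm less per rad. At the start the free length between this face and the end stop is 8 to 21 mm more than the tin.
- mug: white mug, 78 mm wide, 85 mm high; bystander. Origin: centre of underside, as for all bystanders.
- tape: empty cardboard tape core standing on end, 90 mm wide, 48 mm high; bystander
- glue_jar: closed white jar, 60 mm wide, 75 mm high; bystander
- planner: blue hardback planner, 150 x 210 x 20 mm; bystander
- pencil_box: small flat cardboard box, 45 x 150 x 22 mm, near the robot; bystander
- cutter: shut hand cutter about 145 mm long and 18 mm high, lying flat; bystander
There are look-alikes about, which are no part of the job. There is more than one size of the tin; the one meant has the size given above.

How it is judged:
By the outcome, as a careful person would: the job done as asked, in the order asked, and still so for the second after the job is handed in, with the robot touching nothing.
It also fails if it takes over 69 s, if anything falls off the work surface, if the arm or the gripper's body presses on something with over 40 N, if the wrist force passes 120 N, or if a joint passes its speed limit or range.

## Robot

A 7-joint arm with a two-finger parallel gripper is mounted at the origin on the work surface. World frame = base frame: x ahead of the robot, y to its left, z up, the work surface at z = 0. Lengths are in m, angles in rad, forces in N, time in s.
With the tool pointing down it reaches from about 0.35 to 0.9 m from the base axis. Payload 7.2 kg.
Tool frame: the origin (TCP) lies at the very end of the fingers, on their centre line; the grasp point (between the pads) lies 19 mm behind it; y points along the fingers, z is the direction in which the jaws open and shut, and the axes are right-handed (so a half turn about y gives the same grasp; the last joint's range is limited). The gripper opens to 85 mm and grips with 20 to 120 N. Pads are 22 mm wide; open, the fingers measure 114 mm over their backs; the gripper's body (76 mm by 85 mm) begins 54 mm behind the grasp point. The pads swing forward as they close: fully open they stand 13 mm farther back than shut.
Start: joints at [1.278, 0.411, -0.013, 1.596, 0.006, 1.134, -0.082], TCP at [0.139, -0.609, 0.231] pointing down, gripper open.
Joint ranges: [-2.95, 2.95], [-0.29, 1.99], [-1.47, 1.44], [0.14, 2.54], [-1.03, 4.17], [0.13, 1.85], [-2.86, 2.86]. Speed limits (rad/s): [2.39, 2.39, 3.01, 3.01, 3.14, 3.14, 3.14].

## Interface

Orientations are given as a unit quaternion [w, x, y, z].
In Python, from bench import ctrl, cams, models gives the robot as it stands. The module is installed in compiled form; this text tells all that it offers.
- The arm moves only by the tool drive_tool, never from a script. Its argument "targets" is a list of rows, each a list of 7 numbers: the shift along the tool's x, y, z normalised to -1 to 1, where 1 is 0.05 m, then the turn, a rotation vector about the tool's x, y, z normalised to -1 to 1, where 1 is 6 degrees, then the closure in counts, from 0 (fully open) to 255 (shut). In form: [[dx, dy, dz, ax, ay, az, claw], ...]. A call has exactly 8 rows; each row shifts and turns the commanded pose from where the row before left it, along the tool's axes as they then stand; what a row does not reach is not made up. A row lasts 1/8 s, in which the tool goes at most 62.5 mm and 10.7 degrees, less where a joint would pass 70% of its speed; a pose out of reach is approached as far as the arm can. A call with a number of a shift or a turn outside -1 to 1 is refused whole. A call with a gripper value outside its range is refused whole. The fingers move at their own pace and stop on an object; "force" is the grip in N (left out, the last holds). Time passes only in rows, so rows that do not move let the fingers close, or fill a call up. It gives the time, the measured TCP pose, the force and the opening at its end, in the units of the state.
- ctrl.state(): the state, without advancing time (a new reading comes with each control period).
- cams.snapshot(name): name is "scene" or "top" or "wrist"; returns a dict with "color" (420x560x3 uint8, blue, green, red), "depth" (420x560 float32, m along the optical axis (not along the pixel's ray), 0 where there is no reading), "vertical_fov" (degrees; the focal length in pixels is half the picture's height over the tangent of half this angle, whatever the lens; pixels are square), "cx", "cy" (the principal point, pixels), "k1" (the pictures are not rectified: a ray, as slopes to the right and down, at radius r is drawn at 1 + k1 r^2 times it, then the intrinsics apply), "position" and "orientation" of the camera in the world. Camera axes: x right, y down, z forward; pixel columns grow to the right and rows downward; lengths in m; the calibration is good to about 2 mm. A picture is of the moment at which its call begins.
- ctrl.finish_job(): hands the job in, once; it reports no verdict.
Trained networks look in a picture, given as the dict that the camera call returned (one of the last four; its "shot" number tells which), for a name from the list of things; names that differ only in an ending like _2 or _b are one class to them, and where a whole thing is asked for, a point or a joint stands for the part that bears it (a point fixed in the world has none). Each returns a list of dicts, best first, with "confidence" (0 to 1); they miss things now and then, are a little off and sometimes report something else, mostly with a low value. They report only what shows in the picture. A call takes as long as a camera call. They do not tell look-alikes from the thing itself.
- models.recognise(picture, label): "box" ([left, top, right, bottom] in pixels, round what is visible of it).
The state is a dict: "t": time; "joint_positions": joint angles; "joint_vel": joint speeds; "effort": joint torques, N m; "eef_pos": TCP position; "orientation": TCP orientation; "contact_force": force on the tool from outside, world axes, zero at the start; "wrist_torque": the same for the moment, N m; "opening": finger opening in m.
Only numpy, scipy, OpenCV 4.12 (cv2) and the standard library are available. Lean on these libraries where they do the work, as an engineer would, in place of code of your own. Each camera call takes 0.05 s, during which the arm holds its last target.

## Working session

There is one attempt and no reset: what is moved stays moved. The work goes in short steps, Python scripts to look and compute and a tool call to move; the robot and the scene stay as the last step left them, time stands still between calls to the robot, and variables do not carry over. Pictures are saved under pics/ and viewed, and the job is handed in when it is done.

Besides the shell and the picture viewer there is one more tool, called after ">>>" by a JSON object that holds its "api" and its "payload", one argument or row to a line. drive_tool: Moves the arm, as the interface text tells. Its arguments: {"type":"object","properties":{"targets":{"type":"array"},"force":{"type":"number"}},"required":["targets"]}

```bash
mkdir -p pics; ls; cat > h.py <<'E'
import numpy as np, cv2, pickle
from scipy.spatial.transform import Rotation as R
def q2m(q): return R.from_quat([q[1],q[2],q[3],q[0]]).as_matrix()
def intr(p):
    h=p["color"].shape[0]; f=h/2/np.tan(np.radians(p["vertical_fov"])/2)
    return f,p["cx"],p["cy"],p["k1"]
def ray(p,u,v):
    f,cx,cy,k=intr(p); x=(np.asarray(u,float)-cx)/f; y=(np.asarray(v,float)-cy)/f
    a,b=x.copy(),y.copy()
    for _ in range(30):
        s=1+k*(a*a+b*b); a=x/s;b=y/s
    return np.stack([a,b,np.ones_like(a)],-1)
def cloud(p):
    h,w=p["depth"].shape; v,u=np.mgrid[:h,:w]
    c=ray(p,u,v)*p["depth"][...,None]
    return c@q2m(p["orientation"]).T+np.asarray(p["position"])
def onplane(p,u,v,z):
    d=ray(p,u,v)@q2m(p["orientation"]).T; o=np.asarray(p["position"])
    return o+d*((z-o[2])/d[...,2])[...,None]
def proj(p,X):
    f,cx,cy,k=intr(p); c=(np.asarray(X)-np.asarray(p["position"]))@q2m(p["orientation"])
    a=c[...,0]/c[...,2]; b=c[...,1]/c[...,2]; s=1+k*(a*a+b*b)
    return np.stack([a*s*f+cx,b*s*f+cy],-1)
def load(n): return pickle.load(open(n,'rb'))
E
python3 - <<'E'
from h import *
from bench import ctrl,cams,models
print(ctrl.state())
for n in ["top","scene","wrist"]:
    p=cams.snapshot(n); pickle.dump(p,open(n+"0.pkl","wb")); cv2.imwrite(f"pics/{n}0.png",p["color"])
    print(n,p["position"],p["orientation"],p["vertical_fov"],p["k1"],p["shot"])
    for l in ["tin","jig","knob","jaw","guard"]:
        print(l,[(np.round(d["box"]).tolist(),round(d["confidence"],2)) for d in models.recognise(p,l)])
E
```

```text
pics
{'t': 0.0, 'joint_positions': array([ 1.27782306,  0.41191329, -0.01273378,  1.59705964,  0.00560624,
        1.13430536, -0.08218286]), 'joint_vel': array([ 0.00016434,  0.00093647, -0.00079566,  0.00185545, -0.00230637,
       -0.00128787,  0.00075424]), 'effort': array([-1.52354228e-04, -6.00624418e+01,  6.81490358e-01, -2.99405229e+01,
        1.37385313e-02,  1.06281528e-02,  1.30281398e-05]), 'eef_pos': array([ 0.13915936, -0.60879024,  0.23043823]), 'orientation': array([ 0.07921939, -0.07943017,  0.70321678, -0.70206929]), 'contact_force': array([ 0.01002241, -0.44812949,  0.4547131 ]), 'wrist_torque': array([-0.01434678, -0.03180003,  0.02314267]), 'opening': 0.0852687701282573}
top [0.30997289 0.06453373 1.14358105] [-0.073232    0.71270804 -0.69433429  0.0677068 ] 56.24801002013807 -0.04407340133756343 1
tin [([378.0, 186.0, 409.0, 235.0], 0.96), ([347.0, 264.0, 424.0, 309.0], 0.67), ([225.0, 204.0, 233.0, 223.0], 0.37), ([248.0, 124.0, 279.0, 156.0], 0.28)]
jig [([201.0, 181.0, 328.0, 242.0], 0.6)]
knob [([226.0, 205.0, 235.0, 221.0], 0.51)]
jaw [([228.0, 208.0, 235.0, 222.0], 0.64), ([256.0, 197.0, 260.0, 223.0], 0.43), ([265.0, 258.0, 317.0, 280.0], 0.42)]
guard [([204.0, 186.0, 253.0, 243.0], 0.86)]
scene [ 0.86452355 -0.23051235  0.8220268 ] [-0.24705586  0.8784698   0.39430135 -0.10853871] 55.0481536421563 -0.11170010823738684 2
tin [([79.0, 202.0, 158.0, 287.0], 0.77), ([138.0, 288.0, 186.0, 363.0], 0.64), ([278.0, 142.0, 363.0, 214.0], 0.3)]
jig [([221.0, 137.0, 361.0, 291.0], 0.76)]
knob [([311.0, 169.0, 328.0, 188.0], 0.77)]
jaw [([281.0, 194.0, 313.0, 217.0], 0.58)]
guard [([277.0, 140.0, 360.0, 216.0], 0.85)]
wrist [ 0.21404528 -0.59247035  0.37464141] [ 0.11823988  0.77289522 -0.61626606 -0.09417244] 69.11724234549196 -0.00598617373044386 3
tin []
jig []
knob []
jaw []
guard []
```

View pics/top0.png

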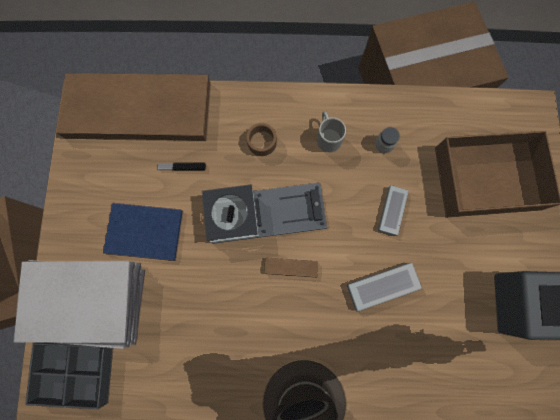

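View pics/scene0.png

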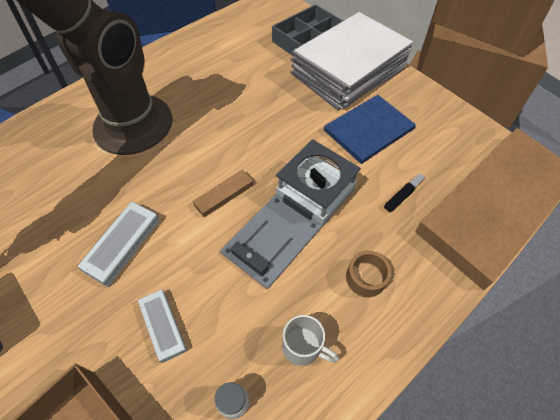

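View pics/wrist0.png

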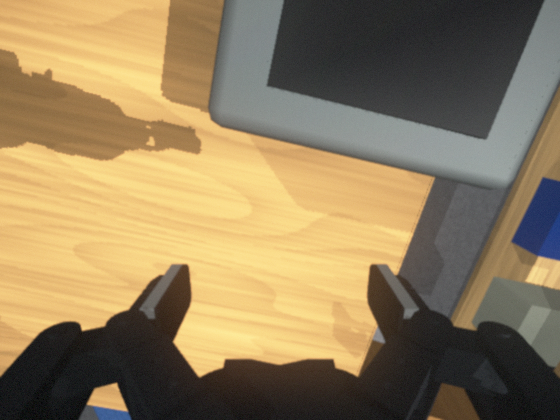

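The top view shows two tin look-alikes, at (394,210) and (385,287). The guard and knob are at (229,214), and the end stop is at about (317,204). I'll measure both tins and the jig next.

```bash
cat > m.py <<'E'
from h import *
def rect(p,C,box,zlo,zhi):
    l,t,r,b=[int(x) for x in box]; s=C[t:b,l:r].reshape(-1,3)
    s=s[(s[:,2]>zlo)&(s[:,2]<zhi)]
    return s, cv2.minAreaRect(s[:,:2].astype(np.float32)*1000)
if __name__=="__main__":
  for n in ["top","scene"]:
    p=load(n+"0.pkl"); C=cloud(p)
    bs={"top":[("A",(372,180,415,242)),("B",(340,258,430,315))],"scene":[("B",(70,195,166,295)),("A",(132,283,194,370))]}[n]
    for nm,b in bs:
        s,r=rect(p,C,b,0.013,0.06); print(n,nm,r,np.percentile(s[:,2],[5,50,95]))
    if n=="top":
        for z in [(0.079,0.095),(0.028,0.04),(0.005,0.016)]:
            s,r=rect(p,C,(195,175,335,250),*z); print(z,r,np.median(s[:,2]),len(s))
        tab=C[250:300,60:120].reshape(-1,3); print("table z",np.median(C[90:130,220:240,2]), np.median(C[320:330,150:180,2]))
p=load("top0.pkl")
a=cv2.resize(p["color"][170:320,190:430],None,fx=3.3,fy=3.3,interpolation=cv2.INTER_CUBIC); cv2.imwrite("pics/topcrop.png",a)
p=load("scene0.pkl")
a=cv2.resize(p["color"][130:300,210:370],None,fx=3.5,fy=3.5,interpolation=cv2.INTER_CUBIC); cv2.imwrite("pics/scenecrop.png",a)
E
python3 m.py
```

```text
top A ((539.370849609375, -250.83349609375), (57.697139739990234, 141.17706298828125), 74.59398651123047) [0.01876198 0.02285283 0.02657839]
top B ((318.4214172363281, -216.51788330078125), (78.8639144897461, 195.08616638183594), 19.913785934448242) [0.02796994 0.03190642 0.03546267]
(0.079, 0.095) ((509.8242492675781, 221.0968017578125), (140.9454345703125, 140.5451202392578), 9.120938301086426) 0.08491790463851556 1565
(0.028, 0.04) ((523.7206420898438, 127.10879516601562), (138.3994140625, 326.8853454589844), 9.272717475891113) 0.03419629691402015 1353
(0.005, 0.016) ((503.5593566894531, 126.27691650390625), (181.6824493408203, 371.9364929199219), 12.764263153076172) 0.008936388210377455 2719
table z -0.0010751039267385964 -0.0011443384683332836
scene B ((376.7259826660156, -197.65737915039062), (202.80467224121094, 197.23634338378906), 21.283733367919922) [0.02035816 0.03474485 0.0374672 ]
scene A ((540.8928833007812, -253.4660186767578), (56.5855827331543, 141.19931030273438), 75.41773223876953) [0.02223717 0.02562747 0.02798456]
```

```bash
sleep 5; ls pics
```

```text
scene0.png
scenecrop.png
top0.png
topcrop.png
wrist0.png
```

View pics/topcrop.png

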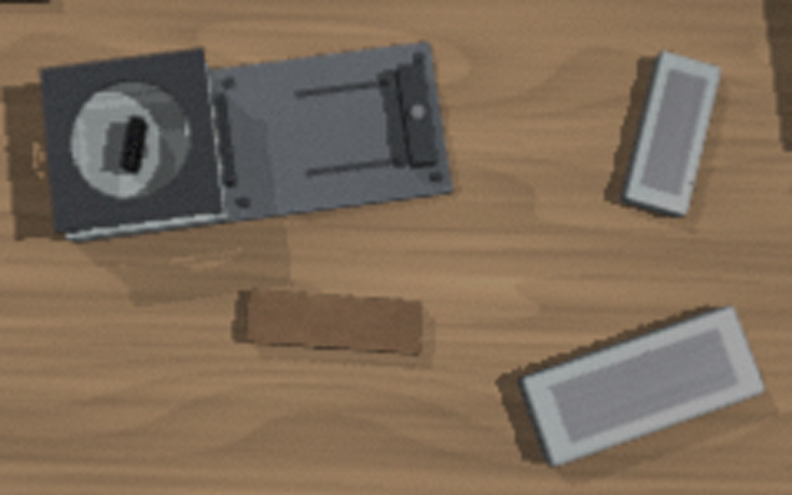

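View pics/scenecrop.png

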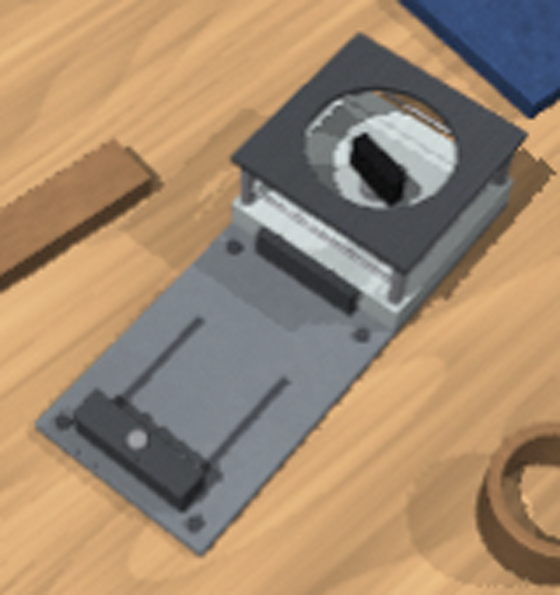

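The enlarged crops settle which tin it is. A at top (394,210) measures 141x57x24 mm, which matches the tin wanted. B at (385,287) measures 195x79x32 mm, so it's the larger look-alike. Next I'll refine the jig pose, stop face and knob angle.

```bash
cat > m2.py <<'E'
from h import *
import sys
def jigfit(p,C):
    m=(abs(C[...,2]-0.0855)<0.005)&(np.hypot(C[...,0]-.51,C[...,1]-.22)<.12)
    s=C[m]; r=cv2.minAreaRect((s[:,:2]*1000).astype(np.float32)); return s,r
for n in sys.argv[1:]:
    p=load(n+".pkl"); C=cloud(p); s,r=jigfit(p,C); print(n,r,np.median(s[:,2]))
    a=np.radians(r[2] if r[2]<45 else r[2]-90); ex=np.array([np.cos(a),np.sin(a)]); ey=np.array([-ex[1],ex[0]])
    g=np.array(r[0])/1000; o=g-0.13*ey
    x=(C[...,:2]-o)@ex; y=(C[...,:2]-o)@ey; z=C[...,2]
    # stop
    m=(abs(x)<.04)&(y<-.08)&(y>-.15)&(z>.028)&(z<.045); print(" stop y",np.percentile(y[m],[1,50,99]),m.sum(),"x",np.percentile(x[m],[1,99]))
    m=(abs(x)<.06)&(y<.06)&(y>.03)&(z>.025)&(z<.05); print(" jaw y",np.percentile(y[m],[1,50,99]) if m.any() else None,m.sum())
    m=(np.hypot(x,y-.13)<.04)&(z>.065)&(z<.08); k=cv2.minAreaRect(np.c_[x[m],y[m]].astype(np.float32)*1000); print(" knob",k,m.sum())
    for yy in (0,): print(" bay", o-0.03*ey,"yaw",np.degrees(a),"guard",g)
E
python3 m2.py top0 scene0
python3 - <<'E'
from h import *
from bench import ctrl
M=q2m(ctrl.state()["orientation"]);print(M.round(3))
E
```

```text
top0 ((509.8242492675781, 221.09686279296875), (140.94544982910156, 140.545166015625), 9.120940208435059) 0.08496081491054475
 stop y [-0.12801703 -0.11568904 -0.10430633] 230 x [-0.03897659  0.03923497]
 jaw y [0.04900337 0.05344736 0.05985505] 92
 knob ((-0.9133377075195312, 129.6795654296875), (13.849649429321289, 45.187957763671875), 74.05084991455078) 85
 bay [0.53518728 0.06311991] yaw 9.120940208435059 guard [0.50982425 0.22109686]
scene0 ((508.6318359375, 217.41726684570312), (141.41046142578125, 143.54029846191406), 9.73070240020752) 0.0868189580969867
 stop y [-0.12863159 -0.11807194 -0.1042599 ] 411 x [-0.03899982  0.03903951]
 jaw y [0.04797673 0.05057473 0.05987292] 213
 knob ((1.7545356750488281, 129.3944091796875), (15.390673637390137, 44.99946975708008), 75.18738555908203) 121
 bay [0.53567464 0.05971918] yaw 9.73070240020752 guard [0.50863184 0.21741727]
[[-0.975  0.     0.223]
 [-0.223 -0.    -0.975]
 [ 0.    -1.     0.   ]]
```

```bash
cat > plan.py <<'E'
from h import *
import sys
# plan.py x y z phi_deg nrows claw : rows from the present pose to the target, tool straight down
def plan(pos,M,tgt,phi,n):
    pos=np.array(pos,float); M=np.array(M); rows=[]
    for i in range(n):
        k=n-i
        cur=np.degrees(np.arctan2(M[1,2],M[0,2])); d=(phi-cur) if i==0 else rem
        if i==0: d=(d+540)%360-180 if WRAP else d
        dpos=M.T@((np.array(tgt)-pos)/k)/0.05
        # tilt correction small
        p,c=np.radians(cur+d),0
        Mt=np.array([[np.sin(p),0,np.cos(p)],[-np.cos(p),0,np.sin(p)],[0,-1,0]])
        yawstep=R.from_rotvec([0,-np.radians(d)/k*0,0])
        a=np.array([0,-d/k/6,0])
        if i==0:
            p0=np.radians(cur); M0=np.array([[np.sin(p0),0,np.cos(p0)],[-np.cos(p0),0,np.sin(p0)],[0,-1,0]])
            til=R.from_matrix(M.T@M0).as_rotvec(degrees=True)/6; til[1]=0; a=a+til
        row=np.r_[dpos,a].round(2); rows.append(row)
        pos=pos+M@row[:3]*0.05; M=M@R.from_rotvec(row[3:]*6,degrees=True).as_matrix()
        rem=d+row[4]*6
    return rows,pos,M
WRAP=True
if __name__=="__main__":
    from bench import ctrl
    s=ctrl.state(); x,y,z,phi=map(float,sys.argv[1:5]); n=int(sys.argv[5]); cl=int(sys.argv[6])
    rows,p,M=plan(s["eef_pos"],q2m(s["orientation"]),[x,y,z],phi,n)
    for i in range(0,n,8): print("["+",".join("["+",".join(f"{v:g}" for v in r)+f",{cl}]" for r in rows[i:i+8])+"]")
    print("end",p.round(4),np.degrees(np.arctan2(M[1,2],M[0,2])).round(2),"max",np.abs(rows).max(), "t",s["t"],"j7",s["joint_positions"][6].round(2))
E
python3 plan.py 0.54 -0.252 0.16 75 32 0
```

```text
[[-0.29,0.04,-0.16,-0,-0.79,0,0],[-0.31,0.04,-0.14,0,-0.79,0,0],[-0.32,0.04,-0.11,0,-0.79,0,0],[-0.32,0.05,-0.08,0,-0.79,0,0],[-0.33,0.04,-0.06,0,-0.79,0,0],[-0.33,0.05,-0.03,0,-0.79,0,0],[-0.34,0.04,-0,0,-0.79,0,0],[-0.33,0.05,0.03,0,-0.79,0,0]]
[[-0.33,0.04,0.05,0,-0.79,0,0],[-0.33,0.05,0.08,0,-0.79,0,0],[-0.32,0.04,0.11,0,-0.79,0,0],[-0.31,0.05,0.13,0,-0.79,0,0],[-0.3,0.04,0.16,0,-0.79,0,0],[-0.28,0.05,0.18,0,-0.79,0,0],[-0.27,0.04,0.2,0,-0.79,0,0],[-0.25,0.05,0.23,0,-0.79,0,0]]
[[-0.23,0.04,0.25,0,-0.79,0,0],[-0.21,0.05,0.26,0,-0.79,0,0],[-0.18,0.04,0.28,0,-0.8,0,0],[-0.16,0.05,0.29,0,-0.79,0,0],[-0.14,0.04,0.31,0,-0.8,0,0],[-0.11,0.05,0.32,0,-0.79,0,0],[-0.08,0.04,0.32,0,-0.8,0,0],[-0.06,0.05,0.33,0,-0.79,0,0]]
[[-0.03,0.04,0.33,0,-0.8,0,0],[-0,0.05,0.34,0,-0.79,0,0],[0.03,0.04,0.33,0,-0.8,0,0],[0.05,0.05,0.33,0,-0.79,0,0],[0.08,0.04,0.33,0,-0.8,0,0],[0.11,0.05,0.32,0,-0.79,0,0],[0.14,0.04,0.3,0,-0.8,0,0],[0.16,0.05,0.3,0,-0.79,0,0]]
end [ 0.5401 -0.2518  0.1598] 74.98 max 0.8 t 0.9 j7 -0.08
```

>>> {"api": "drive_tool", "payload": {
  "targets": [
    [-0.29, 0.04, -0.16, 0, -0.79, 0, 0],
    [-0.31, 0.04, -0.14, 0, -0.79, 0, 0],
    [-0.32, 0.04, -0.11, 0, -0.79, 0, 0],
    [-0.32, 0.05, -0.08, 0, -0.79, 0, 0],
    [-0.33, 0.04, -0.06, 0, -0.79, 0, 0],
    [-0.33, 0.05, -0.03, 0, -0.79, 0, 0],
    [-0.34, 0.04, 0, 0, -0.79, 0, 0],
    [-0.33, 0.05, 0.03, 0, -0.79, 0, 0]
  ]
}}

```text
t: 1.9
eef_pos: [0.2399, -0.5202, 0.2139]
orientation: [-0.304, 0.304, -0.638, 0.638]
contact_force: [0.4, 0.4, -0.3]
opening: 0.0857
```

>>> {"api": "drive_tool", "payload": {
  "targets": [
    [-0.33, 0.04, 0.05, 0, -0.79, 0, 0],
    [-0.33, 0.05, 0.08, 0, -0.79, 0, 0],
    [-0.32, 0.04, 0.11, 0, -0.79, 0, 0],
    [-0.31, 0.05, 0.13, 0, -0.79, 0, 0],
    [-0.3, 0.04, 0.16, 0, -0.79, 0, 0],
    [-0.28, 0.05, 0.18, 0, -0.79, 0, 0],
    [-0.27, 0.04, 0.2, 0, -0.79, 0, 0],
    [-0.25, 0.05, 0.23, 0, -0.79, 0, 0]
  ]
}}

```text
t: 2.9
eef_pos: [0.3402, -0.4302, 0.1959]
orientation: [-0.495, 0.495, -0.505, 0.505]
contact_force: [-1.0, -0.2, -0.3]
opening: 0.0853
```

>>> {"api": "drive_tool", "payload": {
  "targets": [
    [-0.23, 0.04, 0.25, 0, -0.79, 0, 0],
    [-0.21, 0.05, 0.26, 0, -0.79, 0, 0],
    [-0.18, 0.04, 0.28, 0, -0.8, 0, 0],
    [-0.16, 0.05, 0.29, 0, -0.79, 0, 0],
    [-0.14, 0.04, 0.31, 0, -0.8, 0, 0],
    [-0.11, 0.05, 0.32, 0, -0.79, 0, 0],
    [-0.08, 0.04, 0.32, 0, -0.8, 0, 0],
    [-0.06, 0.05, 0.33, 0, -0.79, 0, 0]
  ]
}}

```text
t: 3.9
eef_pos: [0.4403, -0.341, 0.1778]
orientation: [-0.633, 0.633, -0.316, 0.316]
contact_force: [-0.4, 0.1, -0.3]
opening: 0.0856
```

>>> {"api": "drive_tool", "payload": {
  "targets": [
    [-0.03, 0.04, 0.33, 0, -0.8, 0, 0],
    [0, 0.05, 0.34, 0, -0.79, 0, 0],
    [0.03, 0.04, 0.33, 0, -0.8, 0, 0],
    [0.05, 0.05, 0.33, 0, -0.79, 0, 0],
    [0.08, 0.04, 0.33, 0, -0.8, 0, 0],
    [0.11, 0.05, 0.32, 0, -0.79, 0, 0],
    [0.14, 0.04, 0.3, 0, -0.8, 0, 0],
    [0.16, 0.05, 0.3, 0, -0.79, 0, 0]
  ]
}}

```text
t: 4.9
eef_pos: [0.5405, -0.2517, 0.1597]
orientation: [-0.701, 0.701, -0.092, 0.092]
contact_force: [0.4, -0.4, -0.5]
opening: 0.0854
```

```bash
cat > tinw.py <<'E'
from h import *
from bench import ctrl,cams
import sys
p=cams.snapshot("wrist"); n=sys.argv[1]; pickle.dump(p,open(n+".pkl","wb")); cv2.imwrite(f"pics/{n}.png",p["color"])
s=ctrl.state(); print(s["t"],s["eef_pos"],np.degrees(np.arctan2(*q2m(s["orientation"])[[1,0],2])),s["joint_positions"].round(2),s["contact_force"].round(2))
C=cloud(p); 
if len(sys.argv)>2:
    zt=float(sys.argv[2])
    m=(abs(C[...,2]-zt)<0.006)&(np.hypot(C[...,0]-.54,C[...,1]+.252)<.11); mm=cv2.morphologyEx(m.astype(np.uint8),cv2.MORPH_OPEN,np.ones((5,5)))>0
    q=C[mm]; print(cv2.minAreaRect((q[:,:2]*1000).astype(np.float32)),np.median(q[:,2]),mm.sum())
    v,u=np.nonzero(mm); print(u.min(),u.max(),v.min(),v.max())
E
python3 tinw.py wrist1 0.024
```

```text
4.95 [ 0.54206065 -0.24937339  0.15959485] 75.46456806406583 [ 0.85  0.53 -0.69  1.71  0.38  1.04  1.35] [1.63 2.32 0.52]
((540.2230224609375, -252.1995086669922), (56.058292388916016, 139.22808837890625), 74.97773742675781) 0.02504336771452839 8344
248 310 121 263
```

>>> {"api": "drive_tool", "payload": {
  "targets": [
    [0, 0.4, 0, 0, 0, 0, 0],
    [0, 0.4, 0, 0, 0, 0, 0],
    [0, 0.4, 0, 0, 0, 0, 0],
    [0, 0.4, 0, 0, 0, 0, 0],
    [0, 0.4, 0, 0, 0, 0, 0],
    [0, 0.4, 0, 0, 0, 0, 0],
    [0, 0.4, 0, 0, 0, 0, 0],
    [0, 0.26, 0, 0, 0, 0, 0]
  ]
}}

```text
t: 5.95
eef_pos: [0.5398, -0.2517, 0.0053]
orientation: [0.701, -0.701, 0.093, -0.092]
contact_force: [-0.2, -0.0, 0.8]
opening: 0.0855
```

>>> {"api": "drive_tool", "payload": {
  "targets": [
    [0, 0, 0, 0, 0, 0, 120],
    [0, 0, 0, 0, 0, 0, 255],
    [0, 0, 0, 0, 0, 0, 255],
    [0, 0, 0, 0, 0, 0, 255],
    [0, 0, 0, 0, 0, 0, 255],
    [0, 0, 0, 0, 0, 0, 255],
    [0, 0, 0, 0, 0, 0, 255],
    [0, 0, 0, 0, 0, 0, 255]
  ],
  "force": 40
}}

```text
t: 6.95
eef_pos: [0.5404, -0.2521, 0.0074]
orientation: [-0.701, 0.701, -0.092, 0.093]
contact_force: [-1.7, -0.0, 5.8]
opening: 0.0547
```

```bash
python3 tinw.py wrist2 0.024
```

```text
7.0 [ 0.54040283 -0.25206158  0.0073332 ] 74.97071004038655 [ 0.77  0.71 -0.58  1.82  0.54  0.77  1.22] [-1.31 -0.19  6.06]
((529.0698852539062, -249.35885620117188), (82.25426483154297, 116.57613372802734), 74.97455596923828) 0.02500009145521359 28531
189 367 130 363
```

View pics/wrist2.png

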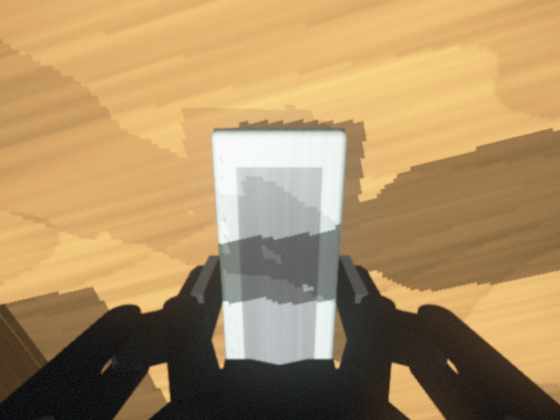

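>>> {"api": "drive_tool", "payload": {
  "targets": [
    [0, -0.1, 0, 0, 0, 0, 255],
    [0, -0.3, 0, 0, 0, 0, 255],
    [0, -0.4, 0, 0, 0, 0, 255],
    [0, -0.5, 0, 0, 0, 0, 255],
    [0, -0.5, 0, 0, 0, 0, 255],
    [0, -0.5, 0, 0, 0, 0, 255],
    [0, -0.4, 0, 0, 0, 0, 255],
    [0, 0, 0, 0, 0, 0, 255]
  ]
}}

```text
t: 8.0
eef_pos: [0.5411, -0.2522, 0.144]
orientation: [-0.701, 0.701, -0.091, 0.094]
contact_force: [1.1, -0.1, -1.7]
opening: 0.0547
```

```bash
python3 plan.py 0.5347 0.0638 0.12 9.3 16 255; python3 -c "
from bench import ctrl;s=ctrl.state();print(s['eef_pos'],s['opening'],s['contact_force'])"
```

```text
[[-0.11,0.03,0.38,0.01,0.68,0.03,255],[-0.14,0.03,0.37,0,0.68,0,255],[-0.16,0.03,0.36,0,0.68,0,255],[-0.19,0.03,0.35,0,0.68,0,255],[-0.21,0.03,0.33,0,0.69,0,255],[-0.24,0.03,0.32,0,0.68,0,255],[-0.26,0.03,0.3,0,0.69,0,255],[-0.28,0.03,0.28,0,0.68,0,255]]
[[-0.3,0.03,0.26,0,0.69,0,255],[-0.31,0.03,0.24,0,0.68,0,255],[-0.33,0.03,0.21,0,0.69,0,255],[-0.35,0.03,0.19,0,0.68,0,255],[-0.36,0.03,0.16,0,0.69,0,255],[-0.37,0.03,0.14,0,0.68,0,255],[-0.38,0.03,0.11,0,0.69,0,255],[-0.38,0.03,0.09,0,0.68,0,255]]
end [0.5348 0.0638 0.12  ] 9.33 max 0.69 t 8.0 j7 1.33
[ 0.54113744 -0.25218047  0.14396336] 0.054696576989969825 [ 1.06875787 -0.09751021 -1.66189166]
```

>>> {"api": "drive_tool", "payload": {
  "targets": [
    [-0.11, 0.03, 0.38, 0, 0.68, 0, 255],
    [-0.14, 0.03, 0.37, 0, 0.68, 0, 255],
    [-0.16, 0.03, 0.36, 0, 0.68, 0, 255],
    [-0.19, 0.03, 0.35, 0, 0.68, 0, 255],
    [-0.21, 0.03, 0.33, 0, 0.69, 0, 255],
    [-0.24, 0.03, 0.32, 0, 0.68, 0, 255],
    [-0.26, 0.03, 0.3, 0, 0.69, 0, 255],
    [-0.28, 0.03, 0.28, 0, 0.68, 0, 255]
  ]
}}

```text
t: 9.0
eef_pos: [0.536, -0.0928, 0.1288]
orientation: [-0.646, 0.646, -0.288, 0.287]
contact_force: [0.4, 0.4, -1.4]
opening: 0.0552
```

>>> {"api": "drive_tool", "payload": {
  "targets": [
    [-0.3, 0.03, 0.26, 0, 0.69, 0, 255],
    [-0.31, 0.03, 0.24, 0, 0.68, 0, 255],
    [-0.33, 0.03, 0.21, 0, 0.69, 0, 255],
    [-0.35, 0.03, 0.19, 0, 0.68, 0, 255],
    [-0.36, 0.03, 0.16, 0, 0.69, 0, 255],
    [-0.37, 0.03, 0.14, 0, 0.68, 0, 255],
    [-0.38, 0.03, 0.11, 0, 0.69, 0, 255],
    [-0.38, 0.03, 0.09, 0, 0.68, 0, 255]
  ]
}}

```text
t: 10.0
eef_pos: [0.5329, 0.0647, 0.1168]
orientation: [-0.538, 0.539, -0.459, 0.458]
contact_force: [-0.1, -0.1, -1.9]
opening: 0.055
```

```bash
python3 tinw.py wrist3; python3 - <<'E'
from h import *
p=load("wrist3.pkl"); C=cloud(p)
m=(abs(C[...,2]-0.0855)<0.006)&(C[...,1]>.12); v,u=np.nonzero(m); print("guard px",u.min(),u.max(),v.min(),v.max(),len(u))
q=C[m]; print(cv2.minAreaRect((q[:,:2]*1000).astype(np.float32)),np.median(q[:,2]))
E
```

```text
10.05 [0.53271677 0.0680674  0.11689398] 9.19111007772962 [ 0.16  0.44 -0.48  1.9   0.26  0.86 -0.29] [ 0.05  2.61 -1.8 ]
guard px 141 424 0 95 19739
((517.5455322265625, 171.81069946289062), (141.0398406982422, 44.97480392456055), 9.223323822021484) 0.08671349046012636
```

View pics/wrist3.png

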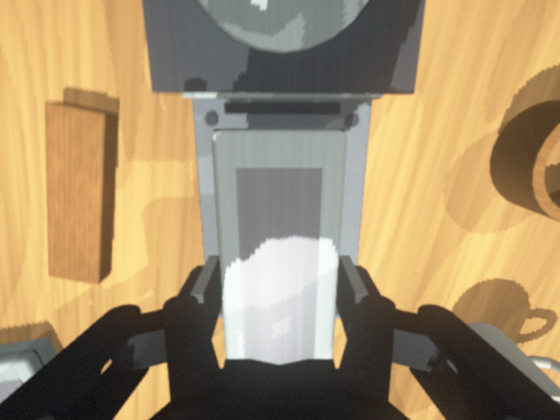

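>>> {"api": "drive_tool", "payload": {
  "targets": [
    [0, 0.2, 0, 0, 0, 0, 255],
    [0, 0.3, 0, 0, 0, 0, 255],
    [0, 0.3, 0, 0, 0, 0, 255],
    [0, 0.2, 0, 0, 0, 0, 255],
    [0, 0.1, 0, 0, 0, 0, 255],
    [0, 0, 0, 0, 0, 0, 255],
    [0, 0, 0, 0, 0, 0, 255],
    [0, 0, 0, 0, 0, 0, 255]
  ]
}}

```text
t: 11.05
eef_pos: [0.534, 0.0642, 0.0632]
orientation: [0.539, -0.539, 0.457, -0.458]
contact_force: [0.5, -0.4, -1.6]
opening: 0.0549
```

```bash
python3 tinw.py wrist4; cat > w4.py <<'E'
from h import *
from bench import cams
import sys
p=load("wrist4.pkl"); C=cloud(p)
m=(abs(C[...,2]-0.0855)<0.006)&(C[...,1]>.12)
q=C[m]; r=cv2.minAreaRect((q[:,:2]*1000).astype(np.float32)); print("guard",r,np.median(q[:,2]))
v,u=np.nonzero(m); print(v.min(),v.max())
a=np.radians(9.3); ex=np.array([np.cos(a),np.sin(a)]); ey=np.array([-ex[1],ex[0]])
o=np.array([.5095,.2190])-.13*ey
x=(C[...,:2]-o)@ex; y=(C[...,:2]-o)@ey; z=C[...,2]
print("guard x",np.percentile(x[m],[.5,99.5]),"near y",np.percentile(y[m],.5))
for xx in (0,):
    for yy in np.arange(-.06,.075,.005):
        k=(abs(x)<.02)&(abs(y-yy)<.0025); print(round(yy,3),np.median(z[k]).round(4) if k.any() else None, end="; ")
mt=(z>.06)&(z<.085)&(abs(x)<.05)&(y>-.02)&(y<.055)
print("\ntin",np.percentile(x[mt],[1,99]),np.percentile(y[mt],99.5),np.median(z[mt]))
for n in ["top","scene"]:
    t=cams.snapshot(n); pickle.dump(t,open(n+"1.pkl","wb")); T=cloud(t)
    xx=(T[...,:2]-o)@ex; yy=(T[...,:2]-o)@ey; zz=T[...,2]
    mt=(zz>.062)&(zz<.08)&(abs(xx)<.06)&(yy>-.12)&(yy<.055)
    print(n,"tin x",np.percentile(xx[mt],[1,99]),"y",np.percentile(yy[mt],[1,99]),mt.sum(),np.median(zz[mt]))
E
python3 w4.py
```

```text
11.1 [0.53391247 0.06420691 0.06319483] 9.340449372006661 [ 0.14  0.52 -0.45  1.94  0.32  0.75 -0.33] [ 0.62 -0.16 -1.66]
guard ((521.4202880859375, 146.4330291748047), (141.34823608398438, 61.574928283691406), 9.337431907653809) 0.08660539974412089
0 173
guard x [-0.06921922  0.0693572 ] near y 0.02874089561210082
-0.06 0.081; -0.055 0.081; -0.05 0.0811; -0.045 0.081; -0.04 0.0811; -0.035 0.081; -0.03 0.0811; -0.025 0.0811; -0.02 0.0811; -0.015 0.146; -0.01 0.1507; -0.005 0.1578; -0.0 0.0811; 0.005 0.0811; 0.01 0.0811; 0.015 0.081; 0.02 0.0811; 0.025 0.0811; 0.03 0.0807; 0.035 0.0807; 0.04 0.0803; 0.045 0.0113; 0.05 0.2066; 0.055 0.0397; 0.06 0.0843; 0.065 0.0867; 0.07 0.0868; 
tin [-0.02908939  0.02728831] 0.04324943976712792 0.08081064076677286
top tin x [-0.02895861  0.02602289] y [-0.00924659  0.04472051] 241 0.07798847448173696
scene tin x [-0.03170874  0.0332845 ] y [-0.09857123  0.03942806] 410 0.07878035188293764
```

View pics/wrist4.png

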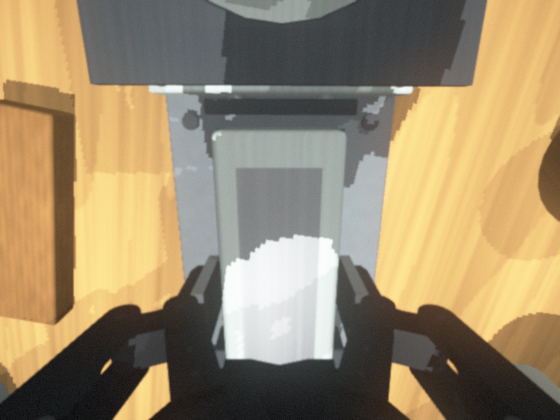

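>>> {"api": "drive_tool", "payload": {
  "targets": [
    [0.01, 0.2, 0.02, 0, 0, 0, 255],
    [0, 0.25, 0, 0, 0, 0, 255],
    [0, 0.2, 0, 0, 0, 0, 255],
    [0, 0.12, 0, 0, 0, 0, 255],
    [0, 0.08, 0, 0, 0, 0, 255],
    [0, 0.03, 0, 0, 0, 0, 255],
    [0, 0, 0, 0, 0, 0, 255],
    [0, 0, 0, 0, 0, 0, 255]
  ]
}}

```text
t: 12.2
eef_pos: [0.5349, 0.0639, 0.0191]
orientation: [0.539, -0.539, 0.458, -0.458]
contact_force: [-0.5, -0.1, -1.4]
opening: 0.0547
```

>>> {"api": "drive_tool", "payload": {
  "targets": [
    [0, 0.01, 0, 0, 0, 0, 255],
    [0, 0.01, 0, 0, 0, 0, 255],
    [0, 0.01, 0, 0, 0, 0, 255],
    [0, 0, 0, 0, 0, 0, 255],
    [0, 0, 0, 0, 0, 0, 255],
    [0, 0, 0, 0, 0, 0, 255],
    [0, 0, 0, 0, 0, 0, 255],
    [0, 0, 0, 0, 0, 0, 255]
  ]
}}

```text
t: 13.2
eef_pos: [0.5348, 0.0638, 0.0174]
orientation: [-0.539, 0.539, -0.458, 0.458]
contact_force: [-1.6, -0.4, 0.1]
opening: 0.055
```

>>> {"api": "drive_tool", "payload": {
  "targets": [
    [0, 0, 0, 0, 0, 0, 60],
    [0, 0, 0, 0, 0, 0, 40],
    [0, 0, 0, 0, 0, 0, 20],
    [0, 0, 0, 0, 0, 0, 0],
    [0, 0, 0, 0, 0, 0, 0],
    [0, -0.2, 0, 0, 0, 0, 0],
    [0, -0.4, 0, 0, 0, 0, 0],
    [0, -0.5, 0, 0, 0, 0, 0]
  ]
}}

```text
t: 14.2
eef_pos: [0.5345, 0.0639, 0.0732]
orientation: [-0.539, 0.539, -0.458, 0.457]
contact_force: [-0.2, -0.2, 0.2]
opening: 0.0857
```

>>> {"api": "drive_tool", "payload": {
  "targets": [
    [0, -0.6, 0, 0, 0, 0, 0],
    [0, -0.6, 0, 0, 0, 0, 0],
    [0, -0.4, 0, 0, 0, 0, 0],
    [0, 0, 0, 0, 0, 0, 80],
    [0, 0, 0, 0, 0, 0, 130],
    [0, 0, 0, 0, 0, 0, 130],
    [0, 0, 0, 0, 0, 0, 130],
    [0, 0, 0, 0, 0, 0, 130]
  ]
}}

```text
t: 15.2
eef_pos: [0.5346, 0.0639, 0.1519]
orientation: [-0.539, 0.539, -0.458, 0.457]
contact_force: [0.1, 1.2, -0.1]
opening: 0.0423
```

```bash
python3 tinw.py wrist5; cat > w5.py <<'E'
from h import *
p=load("wrist5.pkl"); C=cloud(p)
a=np.radians(9.3); ex=np.array([np.cos(a),np.sin(a)]); ey=np.array([-ex[1],ex[0]])
o=np.array([.5095,.2190])-.13*ey
x=(C[...,:2]-o)@ex; y=(C[...,:2]-o)@ey; z=C[...,2]
m=(abs(z-.0865)<.004)&(y>.05); print("guard x",np.percentile(x[m],[.5,99.5]),"near y",np.percentile(y[m],[.5,99.5]),cv2.minAreaRect((C[m][:,:2]*1000).astype(np.float32)))
mt=(abs(z-.034)<.004)&(abs(x)<.045)&(y>-.095)&(y<.046)
mt=cv2.morphologyEx(mt.astype(np.uint8),cv2.MORPH_OPEN,np.ones((7,7)))>0
r=cv2.minAreaRect(np.c_[x[mt],y[mt]].astype(np.float32)*1000); print("tin jig",r,np.percentile(x[mt],[.5,99.5]),np.percentile(y[mt],[.5,99.5]),np.median(z[mt]))
mk=(abs(z-.073)<.007)&(np.hypot(x,y-.13)<.035); 
if mk.sum()>20: print("knob",cv2.minAreaRect(np.c_[x[mk],y[mk]].astype(np.float32)*1000),mk.sum())
E
python3 w5.py; python3 -c "
from bench import ctrl;print(ctrl.state()['opening'])"
```

```text
15.25 [0.53461332 0.06386225 0.15197789] 9.341720700323943 [ 0.19  0.4  -0.5   1.87  0.23  0.93 -0.26] [0.28 0.29 0.54]
guard x [-0.069089   0.0696714] near y [0.05987607 0.11311695] ((516.8914184570312, 176.50588989257812), (141.2293701171875, 54.350257873535156), 9.100625991821289)
tin jig ((-0.3241863250732422, -26.256607055664062), (137.41639709472656, 56.11212158203125), 89.9940414428711) [-0.0279115   0.02727293] [-0.09419344  0.0423792 ] 0.0349726277498173
knob ((14.94748306274414, 118.52509307861328), (1.6782673597335815, 10.905705451965332), 87.5075454711914) 40
0.04195621090210952
```

View pics/wrist5.png

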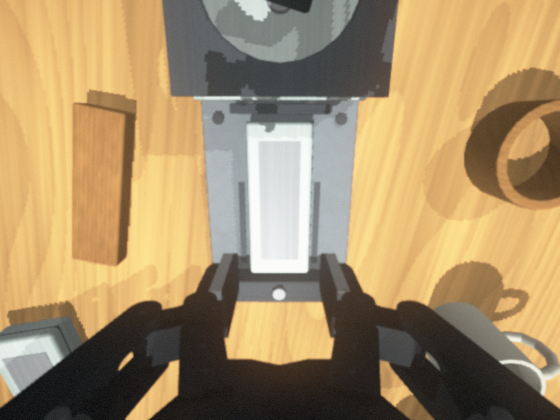

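```bash
python3 plan.py 0.5095 0.2190 0.16 84 16 140
```

```text
[[-0.2,-0.01,0,0,-0.78,-0,140],[-0.2,-0.01,0.02,0,-0.78,0,140],[-0.19,-0.01,0.03,0,-0.78,0,140],[-0.19,-0.01,0.05,0,-0.78,0,140],[-0.19,-0.01,0.06,0,-0.78,0,140],[-0.18,-0.01,0.08,0,-0.78,0,140],[-0.17,-0.01,0.09,0,-0.78,0,140],[-0.16,-0.01,0.11,0,-0.78,0,140]]
[[-0.16,-0.01,0.12,0,-0.78,0,140],[-0.15,-0.01,0.13,0,-0.77,0,140],[-0.13,-0.01,0.14,0,-0.78,0,140],[-0.12,-0.01,0.15,0,-0.77,0,140],[-0.11,-0.01,0.16,0,-0.78,0,140],[-0.09,-0.01,0.17,0,-0.77,0,140],[-0.08,-0.01,0.18,0,-0.78,0,140],[-0.07,-0.01,0.19,0,-0.77,0,140]]
end [0.5095 0.2188 0.16  ] 83.98 max 0.78 t 15.25 j7 -0.26
```

>>> {"api": "drive_tool", "payload": {
  "targets": [
    [-0.2, -0.01, 0, 0, -0.78, 0, 140],
    [-0.2, -0.01, 0.02, 0, -0.78, 0, 140],
    [-0.19, -0.01, 0.03, 0, -0.78, 0, 140],
    [-0.19, -0.01, 0.05, 0, -0.78, 0, 140],
    [-0.19, -0.01, 0.06, 0, -0.78, 0, 140],
    [-0.18, -0.01, 0.08, 0, -0.78, 0, 140],
    [-0.17, -0.01, 0.09, 0, -0.78, 0, 140],
    [-0.16, -0.01, 0.11, 0, -0.78, 0, 140]
  ]
}}

```text
t: 16.25
eef_pos: [0.5223, 0.1418, 0.1562]
orientation: [-0.658, 0.658, -0.26, 0.26]
contact_force: [0.1, 0.1, 0.7]
opening: 0.0387
```

>>> {"api": "drive_tool", "payload": {
  "targets": [
    [-0.16, -0.01, 0.12, 0, -0.78, 0, 140],
    [-0.15, -0.01, 0.13, 0, -0.77, 0, 140],
    [-0.13, -0.01, 0.14, 0, -0.78, 0, 140],
    [-0.12, -0.01, 0.15, 0, -0.77, 0, 140],
    [-0.11, -0.01, 0.16, 0, -0.78, 0, 140],
    [-0.09, -0.01, 0.17, 0, -0.77, 0, 140],
    [-0.08, -0.01, 0.18, 0, -0.78, 0, 140],
    [-0.07, -0.01, 0.19, 0, -0.77, 0, 140]
  ]
}}

```text
t: 17.25
eef_pos: [0.5096, 0.2191, 0.1602]
orientation: [-0.706, 0.706, -0.036, 0.036]
contact_force: [-0.4, -0.1, -0.2]
opening: 0.0386
```

>>> {"api": "drive_tool", "payload": {
  "targets": [
    [0, 0, 0, 0, 0, 0, 140],
    [0, 0, 0, 0, 0, 0, 140],
    [0, 0, 0, 0, 0, 0, 140],
    [0, 0, 0, 0, 0, 0, 140],
    [0, 0, 0, 0, 0, 0, 140],
    [0, 0, 0, 0, 0, 0, 140],
    [0, 0, 0, 0, 0, 0, 140],
    [0, 0, 0, 0, 0, 0, 140]
  ]
}}

```text
t: 18.25
eef_pos: [0.5096, 0.2188, 0.1603]
orientation: [-0.706, 0.706, -0.037, 0.037]
contact_force: [-0.6, -0.4, -0.3]
opening: 0.0385
```

```bash
python3 tinw.py wrist6; python3 - <<'E'
from h import *
from bench import ctrl
p=load("wrist6.pkl"); C=cloud(p)
a=np.radians(9.3); ex=np.array([np.cos(a),np.sin(a)]); ey=np.array([-ex[1],ex[0]])
g=np.array([.5095,.2190]); x=(C[...,:2]-g)@ex; y=(C[...,:2]-g)@ey; z=C[...,2]
m=(abs(z-.0865)<.004)&(np.maximum(abs(x),abs(y))<.085); r=cv2.minAreaRect((C[m][:,:2]*1000).astype(np.float32)); print("guard",r)
mk=(abs(z-.073)<.006)&(np.hypot(x,y)<.035); print("knob",cv2.minAreaRect(np.c_[x[mk],y[mk]].astype(np.float32)*1000),mk.sum(),np.median(z[mk]))
# hole via guard-mask contour
cs,h=cv2.findContours(m.astype(np.uint8),cv2.RETR_CCOMP,cv2.CHAIN_APPROX_NONE)
print(ctrl.state()["opening"])
E
```

```text
18.3 [0.50958988 0.21882965 0.16025943] 83.98004070564136 [ 0.12  0.49 -0.82  1.81  0.42  1.02  0.6 ] [ 0.48  0.83 -0.32]
guard ((510.39434814453125, 218.59046936035156), (140.87356567382812, 140.93370056152344), 9.139018058776855)
knob ((0.2384185791015625, -0.022623062133789062), (13.522682189941406, 45.49496078491211), 74.23657989501953) 943 0.0735600864326762
0.038660698618523046
```

View pics/wrist6.png

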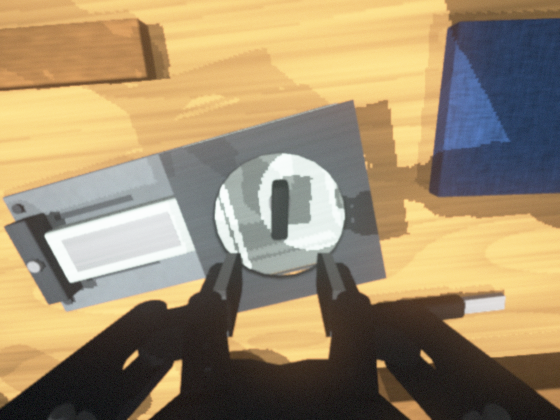

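>>> {"api": "drive_tool", "payload": {
  "targets": [
    [0, 0.3, 0, 0, 0.08, 0, 140],
    [0, 0.3, 0, 0, 0, 0, 140],
    [0, 0.3, 0, 0, 0, 0, 140],
    [0, 0.3, 0, 0, 0, 0, 140],
    [0, 0.3, 0, 0, 0, 0, 140],
    [0, 0.3, 0, 0, 0, 0, 140],
    [0, 0.3, 0, 0, 0, 0, 140],
    [0, 0.24, 0, 0, 0, 0, 140]
  ]
}}

```text
t: 19.3
eef_pos: [0.5095, 0.2188, 0.0422]
orientation: [-0.706, 0.706, -0.04, 0.04]
contact_force: [0.4, -1.2, -0.6]
opening: 0.0387
```

>>> {"api": "drive_tool", "payload": {
  "targets": [
    [0, 0, 0, 0, 0, 0, 160],
    [0, 0, 0, 0, 0, 0, 180],
    [0, 0, 0, 0, 0, 0, 200],
    [0, 0, 0, 0, 0, 0, 220],
    [0, 0, 0, 0, 0, 0, 255],
    [0, 0, 0, 0, 0, 0, 255],
    [0, 0, 0, 0, 0, 0, 255],
    [0, 0, 0, 0, 0, 0, 255]
  ],
  "force": 50
}}

```text
t: 20.3
eef_pos: [0.5102, 0.2192, 0.0444]
orientation: [0.706, -0.706, 0.04, -0.041]
contact_force: [-1.1, 0.1, 4.5]
opening: 0.0133
```

```bash
cat > st.py <<'E'
from h import *
from bench import ctrl
s=ctrl.state(); print("t",s["t"],s["eef_pos"].round(4),"phi",np.degrees(np.arctan2(*q2m(s["orientation"])[[1,0],2])).round(2),"F",s["contact_force"].round(2),"T",s["wrist_torque"].round(3),"open",round(s["opening"],4),"j",s["joint_positions"].round(2))
E
python3 st.py
```

```text
t 20.3 [0.5102 0.2192 0.0444] phi 83.48 F [-1.07  0.11  4.51] T [-0.162  0.193 -0.185] open 0.0133 j [ 0.04  0.64 -0.71  1.9   0.57  0.81  0.47]
```

>>> {"api": "drive_tool", "payload": {
  "targets": [
    [0, 0, 0, 0, 0.5, 0, 255],
    [0, 0, 0, 0, 0.5, 0, 255],
    [0, 0, 0, 0, 0.5, 0, 255],
    [0, 0, 0, 0, 0.5, 0, 255],
    [0, 0, 0, 0, 0.5, 0, 255],
    [0, 0, 0, 0, 0.5, 0, 255],
    [0, 0, 0, 0, 0.5, 0, 255],
    [0, 0, 0, 0, 0.5, 0, 255]
  ]
}}

```text
t: 21.3
eef_pos: [0.5101, 0.219, 0.0444]
orientation: [0.682, -0.682, 0.186, -0.187]
contact_force: [-1.3, -0.7, 5.2]
opening: 0.0133
```

```bash
python3 st.py
```

```text
t 21.3 [0.5101 0.219  0.0444] phi 59.42 F [-1.29 -0.71  5.24] T [-0.293  0.323  0.206] open 0.0133 j [-0.03  0.61 -0.61  1.9   0.49  0.78  0.12]
```

>>> {"api": "drive_tool", "payload": {
  "targets": [
    [0, 0, 0, 0, 0.5, 0, 255],
    [0, 0, 0, 0, 0.5, 0, 255],
    [0, 0, 0, 0, 0.5, 0, 255],
    [0, 0, 0, 0, 0.5, 0, 255],
    [0, 0, 0, 0, 0.5, 0, 255],
    [0, 0, 0, 0, 0.5, 0, 255],
    [0, 0, 0, 0, 0.5, 0, 255],
    [0, 0, 0, 0, 0.5, 0, 255]
  ]
}}

```text
t: 22.3
eef_pos: [0.51, 0.2189, 0.0444]
orientation: [0.629, -0.628, 0.324, -0.325]
contact_force: [-2.1, -0.7, 6.2]
opening: 0.0133
```

```bash
python3 st.py
```

```text
t 22.3 [0.51   0.2189 0.0444] phi 35.43 F [-2.12 -0.7   6.25] T [-0.402  0.379  0.188] open 0.0133 j [-0.11  0.58 -0.51  1.91  0.41  0.75 -0.23]
```

>>> {"api": "drive_tool", "payload": {
  "targets": [
    [0, 0, 0, 0, 0.3, 0, 255],
    [0, 0, 0, 0, 0.3, 0, 255],
    [0, 0, 0, 0, 0.3, 0, 255],
    [0, 0, 0, 0, 0.3, 0, 255],
    [0, 0, 0, 0, 0.3, 0, 255],
    [0, 0, 0, 0, 0.3, 0, 255],
    [0, 0, 0, 0, 0.2, 0, 255],
    [0, 0, 0, 0, 0.2, 0, 255]
  ]
}}

```text
t: 23.3
eef_pos: [0.5099, 0.2188, 0.0443]
orientation: [0.587, -0.587, 0.394, -0.394]
contact_force: [-1.8, -2.5, 6.6]
opening: 0.0133
```

```bash
python3 st.py
```

```text
t 23.3 [0.5099 0.2188 0.0443] phi 22.28 F [-1.81 -2.51  6.59] T [-0.464  0.378  0.168] open 0.0133 j [-0.15  0.57 -0.45  1.91  0.36  0.74 -0.42]
```

>>> {"api": "drive_tool", "payload": {
  "targets": [
    [0, 0, 0, 0, 0.1, 0, 255],
    [0, 0, 0, 0, 0.1, 0, 255],
    [0, 0, 0, 0, 0.1, 0, 255],
    [0, 0, 0, 0, 0.1, 0, 255],
    [0, 0, 0, 0, 0.1, 0, 255],
    [0, 0, 0, 0, 0.1, 0, 255],
    [0, 0, 0, 0, 0.1, 0, 255],
    [0, 0, 0, 0, 0.1, 0, 255]
  ]
}}

```text
t: 24.3
eef_pos: [0.5098, 0.2188, 0.0443]
orientation: [0.57, -0.57, 0.418, -0.418]
contact_force: [-3.2, -1.8, 7.2]
opening: 0.0131
```

```bash
python3 st.py; python3 st.py; python3 - <<'E'
from h import *
from bench import cams
a=np.radians(9.3); ex=np.array([np.cos(a),np.sin(a)]); ey=np.array([-ex[1],ex[0]])
for n in ["top","scene"]:
    t=cams.snapshot(n); pickle.dump(t,open(n+"2.pkl","wb"))
    im=t["color"]; c=im[175:250,195:335] if n=="top" else im[130:300,210:370]
    cv2.imwrite(f"pics/{n}2.png",cv2.resize(c,None,fx=4 if n=="top" else 3.4,fy=4 if n=="top" else 3.4,interpolation=cv2.INTER_CUBIC))
E
```

```text
t 24.3 [0.5098 0.2188 0.0443] phi 17.5 F [-3.24 -1.79  7.24] T [-0.454  0.49   0.191] open 0.0131 j [-0.16  0.57 -0.43  1.91  0.34  0.74 -0.49]
t 24.3 [0.5098 0.2188 0.0443] phi 17.5 F [-3.24 -1.79  7.24] T [-0.454  0.49   0.191] open 0.0131 j [-0.16  0.57 -0.43  1.91  0.34  0.74 -0.49]
```

View pics/top2.png

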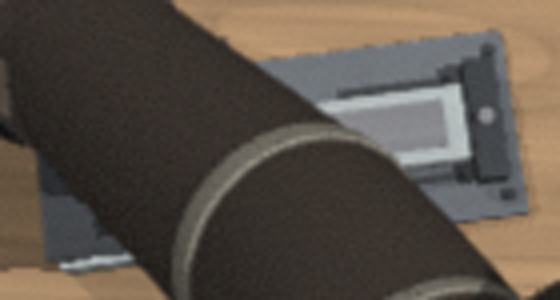

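View pics/scene2.png

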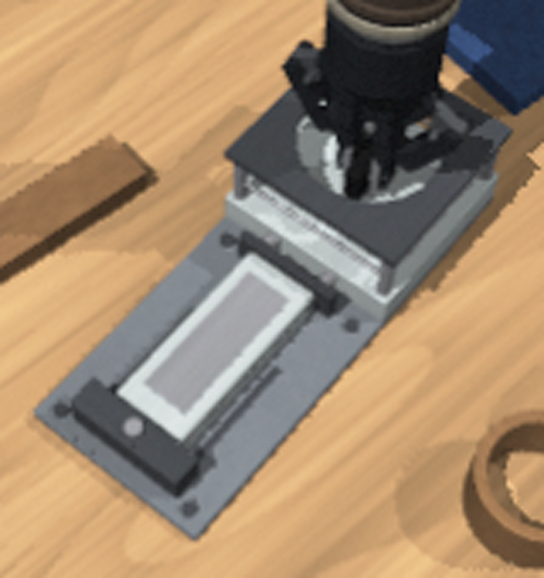

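```bash
cat > av.py <<'E'
from h import *
from bench import ctrl,cams
T=[];F=[];P=[]
for i in range(8):
    if i: cams.snapshot("wrist")
    s=ctrl.state(); T.append(s["wrist_torque"]);F.append(s["contact_force"]);P.append(np.degrees(np.arctan2(*q2m(s["orientation"])[[1,0],2])))
T=np.array(T); print("t",s["t"],"phi",np.mean(P).round(2),"Tz",T[:,2].round(3),"mean",T.mean(0).round(3),"sd",T[:,2].std().round(3),"F",np.mean(F,0).round(2), "open",s["opening"])
E
python3 av.py
```

```text
t 24.75 phi 17.51 Tz [0.044 0.125 0.116 0.077 0.06  0.09  0.06  0.04 ] mean [-0.42   0.484  0.076] sd 0.03 F [-1.98 -2.05  6.95] open 0.013156594763937069
```

>>> {"api": "drive_tool", "payload": {
  "targets": [
    [0, 0, 0, 0, 0.1, 0, 255],
    [0, 0, 0, 0, 0.1, 0, 255],
    [0, 0, 0, 0, 0.1, 0, 255],
    [0, 0, 0, 0, 0.1, 0, 255],
    [0, 0, 0, 0, 0.1, 0, 255],
    [0, 0, 0, 0, 0.1, 0, 255],
    [0, 0, 0, 0, 0.1, 0, 255],
    [0, 0, 0, 0, 0.1, 0, 255]
  ]
}}

```text
t: 25.75
eef_pos: [0.5098, 0.2188, 0.0444]
orientation: [0.552, -0.552, 0.441, -0.442]
contact_force: [-2.3, -2.0, 7.6]
opening: 0.0132
```

```bash
python3 av.py
```

```text
t 26.1 phi 12.7 Tz [0.189 0.174 0.096 0.034 0.138 0.081 0.124 0.068] mean [-0.446  0.52   0.113] sd 0.05 F [-2.33 -1.61  7.29] open 0.013232891261236324
```

>>> {"api": "drive_tool", "payload": {
  "targets": [
    [0, 0, 0, 0, 0.1, 0, 255],
    [0, 0, 0, 0, 0.1, 0, 255],
    [0, 0, 0, 0, 0.1, 0, 255],
    [0, 0, 0, 0, 0.1, 0, 255],
    [0, 0, 0, 0, 0.1, 0, 255],
    [0, 0, 0, 0, 0.1, 0, 255],
    [0, 0, 0, 0, 0.1, 0, 255],
    [0, 0, 0, 0, 0.1, 0, 255]
  ]
}}

```text
t: 27.1
eef_pos: [0.5097, 0.2188, 0.0443]
orientation: [0.533, -0.533, 0.464, -0.465]
contact_force: [-3.4, -2.4, 7.5]
opening: 0.0129
```

```bash
python3 av.py
```

```text
t 27.45 phi 7.9 Tz [0.182 0.184 0.107 0.07  0.088 0.068 0.135 0.081] mean [-0.459  0.539  0.114] sd 0.045 F [-2.63 -1.79  7.15] open 0.013143699438149851
```

>>> {"api": "drive_tool", "payload": {
  "targets": [
    [0, 0, 0, 0, 0.1, 0, 255],
    [0, 0, 0, 0, 0.1, 0, 255],
    [0, 0, 0, 0, 0.1, 0, 255],
    [0, 0, 0, 0, 0.1, 0, 255],
    [0, 0, 0, 0, 0.1, 0, 255],
    [0, 0, 0, 0, 0.1, 0, 255],
    [0, 0, 0, 0, 0.1, 0, 255],
    [0, 0, 0, 0, 0.1, 0, 255]
  ]
}}

```text
t: 28.45
eef_pos: [0.5097, 0.2188, 0.0443]
orientation: [0.514, -0.513, 0.486, -0.487]
contact_force: [-2.0, -2.3, 7.2]
opening: 0.0132
```

```bash
python3 av.py
```

```text
t 28.8 phi 3.11 Tz [0.217 0.195 0.117 0.127 0.092 0.147 0.101 0.136] mean [-0.473  0.569  0.141] sd 0.041 F [-2.19 -1.83  7.59] open 0.013209146825867393
```

>>> {"api": "drive_tool", "payload": {
  "targets": [
    [0, 0, 0, 0, 0.1, 0, 255],
    [0, 0, 0, 0, 0.1, 0, 255],
    [0, 0, 0, 0, 0.1, 0, 255],
    [0, 0, 0, 0, 0.1, 0, 255],
    [0, 0, 0, 0, 0.1, 0, 255],
    [0, 0, 0, 0, 0.1, 0, 255],
    [0, 0, 0, 0, 0.1, 0, 255],
    [0, 0, 0, 0, 0.1, 0, 255]
  ]
}}

```text
t: 29.8
eef_pos: [0.5097, 0.2188, 0.0443]
orientation: [-0.493, 0.492, -0.507, 0.508]
contact_force: [-2.3, -2.9, 6.6]
opening: 0.0134
```

```bash
python3 av.py
```

```text
t 30.15 phi -1.68 Tz [0.271 0.209 0.135 0.192 0.198 0.201 0.18  0.147] mean [-0.466  0.598  0.192] sd 0.039 F [-2.23 -2.03  7.72] open 0.01334405050112634
```

>>> {"api": "drive_tool", "payload": {
  "targets": [
    [0, 0, 0, 0, 0, 0, 255],
    [0, 0, 0, 0, 0, 0, 255],
    [0, 0, 0, 0, 0.1, 0, 255],
    [0, 0, 0, 0, 0.1, 0, 255],
    [0, 0, 0, 0, 0.1, 0, 255],
    [0, 0, 0, 0, 0.1, 0, 255],
    [0, 0, 0, 0, 0.1, 0, 255],
    [0, 0, 0, 0, 0.1, 0, 255]
  ]
}}

```text
t: 31.15
eef_pos: [0.5097, 0.2188, 0.0444]
orientation: [-0.477, 0.476, -0.522, 0.523]
contact_force: [-2.3, -1.5, 7.8]
opening: 0.0132
```

```bash
python3 av.py; python3 - <<'E'
from h import *
from bench import cams
t=cams.snapshot("scene"); pickle.dump(t,open("scene3.pkl","wb"))
cv2.imwrite("pics/scene3.png",cv2.resize(t["color"][180:300,210:320],None,fx=4.8,fy=4.8,interpolation=cv2.INTER_CUBIC))
E
```

```text
t 31.5 phi -5.28 Tz [0.289 0.252 0.203 0.19  0.191 0.209 0.205 0.123] mean [-0.462  0.604  0.208] sd 0.045 F [-2.84 -1.7   7.89] open 0.013292356028166412
```

View pics/scene3.png

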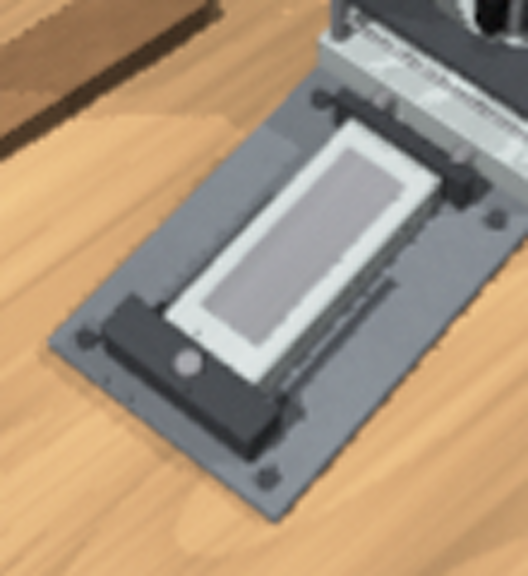

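The jaw holds the tin flush against the stop. The moving torque rose from about 0.18 to 0.27 N m, so the clamp force is about 9–11 N. I'll release the knob now and lift straight out.

>>> {"api": "drive_tool", "payload": {
  "targets": [
    [0, 0, 0, 0, 0, 0, 200],
    [0, 0, 0, 0, 0, 0, 180],
    [0, 0, 0, 0, 0, 0, 160],
    [0, 0, 0, 0, 0, 0, 145],
    [0, 0, 0, 0, 0, 0, 145],
    [0, 0, 0, 0, 0, 0, 145],
    [0, 0, 0, 0, 0, 0, 145],
    [0, 0, 0, 0, 0, 0, 145]
  ]
}}

```text
t: 32.55
eef_pos: [0.5096, 0.2188, 0.0433]
orientation: [-0.476, 0.476, -0.523, 0.523]
contact_force: [-0.4, -0.4, 0.3]
opening: 0.0363
```

```bash
python3 st.py
```

```text
t 32.55 [0.5096 0.2188 0.0433] phi -5.3 F [-0.43 -0.43  0.33] T [-0.016 -0.015  0.009] open 0.0363 j [-0.24  0.55 -0.33  1.92  0.26  0.72 -0.82]
```

>>> {"api": "drive_tool", "payload": {
  "targets": [
    [0, -0.1, 0, 0, 0, 0, 145],
    [0, -0.2, 0, 0, 0, 0, 145],
    [0, -0.3, 0, 0, 0, 0, 145],
    [0, -0.4, 0, 0, 0, 0, 145],
    [0, -0.5, 0, 0, 0, 0, 145],
    [0, -0.5, 0, 0, 0, 0, 145],
    [0, -0.4, 0, 0, 0, 0, 145],
    [0, -0.2, 0, 0, 0, 0, 145]
  ]
}}

```text
t: 33.55
eef_pos: [0.5101, 0.2191, 0.1754]
orientation: [-0.477, 0.475, -0.522, 0.523]
contact_force: [-0.3, 1.3, -0.4]
opening: 0.0366
```

>>> {"api": "drive_tool", "payload": {
  "targets": [
    [0, 0, 0, 0, 0, 0, 145],
    [0, 0, 0, 0, 0, 0, 145],
    [0, 0, 0, 0, 0, 0, 145],
    [0, 0, 0, 0, 0, 0, 145],
    [0, 0, 0, 0, 0, 0, 145],
    [0, 0, 0, 0, 0, 0, 145],
    [0, 0, 0, 0, 0, 0, 145],
    [0, 0, 0, 0, 0, 0, 145]
  ]
}}

```text
t: 34.55
eef_pos: [0.5096, 0.2188, 0.1733]
orientation: [-0.476, 0.476, -0.523, 0.523]
contact_force: [-0.7, 0.3, 0.2]
opening: 0.037
```

```bash
python3 tinw.py wrist7; python3 - <<'E'
from h import *
from bench import cams
a=np.radians(9.3); ex=np.array([np.cos(a),np.sin(a)]); ey=np.array([-ex[1],ex[0]])
for n in ["wrist7","top","scene"]:
    if n!="wrist7":
        p=cams.snapshot(n); pickle.dump(p,open(n+"9.pkl","wb")); cv2.imwrite(f"pics/{n}9.png",p["color"])
    else: p=load("wrist7.pkl")
    g=np.array({"wrist7":[.5099,.2188],"top":[.5098,.2211],"scene":[.5086,.2174]}[n])
    C=cloud(p); x=(C[...,:2]-g)@ex; y=(C[...,:2]-g)@ey; z=C[...,2]
    mk=(abs(z-.073)<.006)&(np.hypot(x,y)<.035)
    if mk.sum()>20: print(n,"knob",cv2.minAreaRect(np.c_[x[mk],y[mk]].astype(np.float32)*1000),mk.sum())
    mt=(z>.028)&(z<.05)&(abs(x)<.06)&(y<-.075)&(y>-.27)
    if mt.any():
        print(n,"y of tall stuff",np.percentile(y[mt]+.13,[.5,99.5]))
E
```

```text
34.6 [0.50961674 0.2188079  0.1733091 ] -5.299637153533977 [-0.19  0.38 -0.39  1.82  0.17  0.98 -0.74] [ 0.05 -0.55 -0.1 ]
wrist7 knob ((-0.46630430221557617, 0.6373329162597656), (45.214168548583984, 13.305949211120605), 75.79029846191406) 844
wrist7 y of tall stuff [-0.06596626  0.02694055]
top y of tall stuff [-0.12757703  0.03939773]
scene knob ((1.9929285049438477, -1.307657241821289), (44.17105484008789, 15.039852142333984), 73.04722595214844) 113
scene y of tall stuff [-0.128448    0.05045874]
```

View pics/wrist7.png

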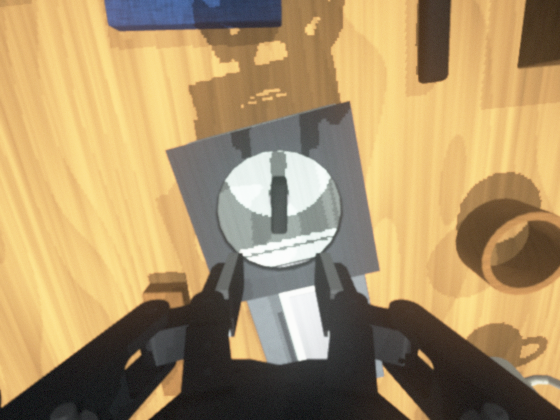

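View pics/scene9.png

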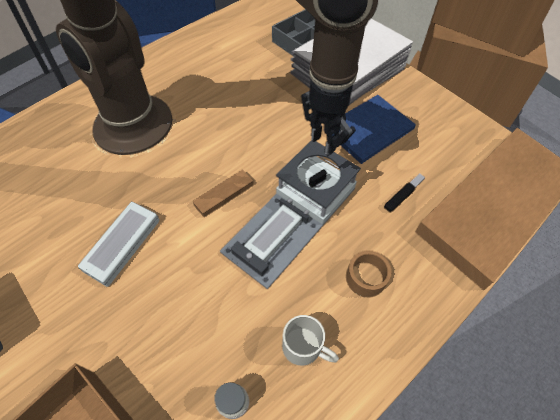

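```bash
python3 -c "
from bench import ctrl;print(ctrl.finish_job());print(ctrl.state()['t'])"
```

```text
the job is handed in; nothing more can be done
None
the job is handed in; nothing more can be done
```

The tin is clamped in the jig at an estimated 9–11 N, the knob is released, and I handed the job in at about 35 s of the 69 s allowed.

- **Tin chosen:** I took the one measuring 141 x 57 x 24 mm and left the larger look-alike (195 x 79 x 32 mm) alone. I laid it lengthwise in the bay, within about 0.5 mm of centre across the jig and at most about 1 mm off midway between jaw and stop, and let go.
- **Knob:** I reached through the guard hole with the fingers part-closed and turned the knob clockwise about 88.5°. I then released it and lifted straight out. The wrist picture afterwards put the bar at about 1.82 rad, matching how far the gripper turned, so it neither slipped nor sprang back.
- **Clamp force:**
  - **Torque:** the turning torque rose from about 0.18 to 0.27 N m, which means 9–11 N. These readings scatter by about 0.03–0.05 N m, and the torque drops when the arm stops, so I compared only readings taken at the end of each turning move.
  - **Geometry:** the knob angle and my estimate of where the stop is give about 9.5 N. The stop is only known to about 2 mm, so this is a weaker check.
- **Last checks:** the wrist force was near zero after release. The final scene picture shows the tin seated between jaw and stop, and the other things look unmoved.
- **Disagreement:** the top and scene cameras differed by about 3–4 mm on the jig's position. I used the wrist camera's value, which fell between them.

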